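# Clip the ring-ended scraper onto the snap hook in the bench vise

## Task

Clip the scraper that has the large ring at the end of its handle onto the snap hook held in the bench vise: push its ring down over the hook's tip and against the sprung gate until it passes inside and the gate snaps shut behind it. Then let go, so that the scraper hangs freely from the hook; it may swing.

Things in the scene. Friction and masses are not known exactly. Their poses are not given: they have to be found in the camera images.
- scraper: Hand scraper to hang, lying flat. Black handle 70 long (x), 18 wide, 16 mm high; origin: centre of its underside, z up. At +x a flat wire ring (the eye): centre x = 62, z = 8, inner diameter 40, outer 52, wire 6 mm. Thin blade to x = -61 mm. 56 to 91 g. Two tools with the same handle lie near: one has a small eye (10 mm hole, too small for the hook), one a solid ball end.
- eye_bar (a point): Middle of the wire on the outermost side of the scraper's ring, at x = 85, y = 0, z = 8 mm in the scraper's frame (same axes). This part of the ring goes into the hook.
- hook_seat (a point): Where the ring's wire centre rests in the snap hook's bowl, 167 mm above the table, fixed. Hook: U of 8 mm bar in this x-z plane, mouth up (z), 34 mm clear; its underside 11 mm below. Free tip leg at x = -21, ends 52 mm above; shank at x = +21, rises 78 mm, then turns to +y into the vise, whose head spans y = 54 to 138, x = -10 to 80, top 107 mm above. Free space below and on the -x side.
- gate (a joint): Brass sprung gate, 35 mm long, 8 wide, across the mouth: hinged on the shank 55 mm above the seat, free end at the tip 43 mm above it. rad, 0 = shut, to 1.15 as it is pushed down and in; cannot open outwards. About 0.4 N at its end starts it, 1.2 N opens it fully. A wire lowered midway between tip and shank is past it 20 mm above the seat; it then snaps shut above the wire.
Mind the look-alikes: they are no part of the job. What is shaped like the scraper but purple is not meant.

How it is judged:
On the way:
1. the ring's outer wire, coming from above, pushes the gate open (value of joint gate above 0.3 rad and distance between eye_bar and hook_seat below 0.06 m), for 0.02 s.
At the end, for the whole second after the job is handed in: The ring's outer wire lies inside the hook (within 20 mm of the seat point) and the gate is shut (below 0.12 rad), with the scraper let go; it may still swing (distance between eye_bar and hook_seat below 0.02 m and value of joint gate below 0.12 rad); the robot touches nothing.
It also fails if it takes over 43 s, if anything falls off the work surface, if the arm or the gripper's body presses on something with over 40 N, if the wrist force passes 120 N, or if a joint passes its speed limit or range.

## Robot

A 7-joint arm with a two-finger parallel gripper is mounted at the origin on the work surface. World frame = base frame: x ahead of the robot, y to its left, z up, the work surface at z = 0. Lengths are in m, angles in rad, forces in N, time in s.
With the tool pointing down it reaches from about 0.4 to 0.925 m from the base axis. Payload 5.6 kg.
Tool frame: the origin (TCP) lies on the centre line of the jaws, within the pads' length; the fingertips stand 8 mm ahead of it and the grasp point (between the pads) lies 11 mm behind it (env.tip_reach is the z of the fingertips in the tool frame, in m); z points along the fingers, y is the line along which they close (so a half turn about z gives the same grasp; the last joint's range is limited). The gripper opens to 85 mm and grips with 20 to 120 N. Pads are 22 mm wide; open, the fingers measure 114 mm over their backs; the gripper's body (76 mm by 85 mm) begins 54 mm behind the grasp point. The pads swing forward as they close: fully open they stand 13 mm farther back than shut.
Start: joints at [1.239, 0.468, -0.012, 1.603, 0.006, 1.071, -0.056], TCP at [0.185, -0.623, 0.239] pointing down, gripper open.
Joint ranges: [-2.53, 2.53], [-0.31, 2.02], [-1.57, 1.55], [0.28, 2.44], [-1.29, 4.43], [0.15, 1.84], [-2.92, 2.92]. Speed limits (rad/s): [2.57, 2.57, 3.14, 3.14, 3.14, 3.14, 3.14].

## Interface

Orientations are given as [roll, pitch, yaw] about the fixed x, y, z axes, in that order (R = Rz(yaw) Ry(pitch) Rx(roll)).
In Python, from cell import env, kinematics, eyes gives the robot as it stands. Calls block until the motion is done:
- env.goto(position, orientation): joint-space move of the TCP to a pose.
- env.line_to(position, v=0.15, orientation=None, max_force=None): straight line of the TCP; orientation=None keeps the orientation; v is the mean speed in m/s. With max_force (N) it stops when the force on the tool has changed by that much, and returns True; else False.
- env.set_joints(angles): joint-space move.
- env.let_go() and env.grab(newtons=None): open the fingers fully, or close them until they stop; newtons is the grip in N (None keeps the last).
- env.sleep(seconds).
- kinematics.solve_ik(position, orientation): joint angles nearest the present ones, or None.
- env.observe(): the state.
- eyes.capture(name): name is "side" or "top"; returns (picture, depth): 420x560x3 uint8, blue, green, red; 420x560 float32, m along the optical axis (not along the pixel's ray), 0 where there is no reading.
- eyes.camera_info(name): a dict with "camera_matrix" (3x3 intrinsics, pixels), "R" (3x3) and "t" (3): a world point X has camera coordinates R X + t. Camera axes: x right, y down, z forward; pixel columns grow to the right and rows downward; lengths in m; the calibration is good to about 2 mm. A picture is of the moment at which its call begins. camera_info takes no time and is no camera call.
A pose or a line that the arm cannot do raises env.PlanningError and nothing moves.
- env.finish_job(): hands the job in; it is judged then, once.
The state is a dict: "time_s": time; "joints": joint angles; "dq": joint speeds; "joint_torque": joint torques, N m; "tool_pos": TCP position; "orientation": TCP orientation; "contact_force": force on the tool from outside, world axes, zero at the start; "moment": the same for the moment, N m; "opening": finger opening in m; "finger_force": force on a finger pad.
Only numpy, scipy, OpenCV 4.12 (cv2) and the standard library are available. Lean on these libraries where they do the work, as an engineer would, in place of code of your own. Each camera call takes 0.05 s, during which the arm holds its last target. There are 200 camera calls.

## Working session

There is one attempt and no reset: what is moved stays moved. The work goes in short steps, each a Python script; the robot and the scene stay as the last script left them, time stands still between calls to the robot, and variables do not carry over. Pictures are saved under pics/ and viewed, at most 10 in all, crops included, and the job is handed in when it is done.

```bash
mkdir -p pics; ls; python3 - <<'E'
from cell import env,kinematics,eyes
import cv2,numpy as np
for n in("top","side"):
    p,d=eyes.capture(n); cv2.imwrite(f"pics/{n}0.png",p); np.save(f"{n}0.npy",d)
    i=eyes.camera_info(n); R=np.array(i["R"]);print(n,np.round(i["camera_matrix"],1).tolist(),R.round(3).tolist(),"C",-R.T@i["t"])
print(env.observe())
E
```

```text
pics
top [[515.5, 0.0, 279.9], [0.0, 515.5, 202.3], [0.0, 0.0, 1.0]] [[-0.03, -0.999, -0.023], [-0.997, 0.031, -0.067], [0.067, 0.021, -0.998]] C [ 0.33922815 -0.16040686  1.45486086]
side [[454.0, 0.0, 275.8], [0.0, 454.0, 205.7], [0.0, 0.0, 1.0]] [[-0.861, -0.508, 0.012], [-0.37, 0.611, -0.7], [0.348, -0.607, -0.715]] C [0.00678188 0.66419678 1.10488893]
{'time_s': 0.1, 'joints': array([ 1.23900169,  0.46835099, -0.01157402,  1.60354853,  0.00600277,
        1.07139871, -0.0563094 ]), 'dq': array([ 0.00244933, -0.00208027, -0.00071102, -0.00257909,  0.00018711,
        0.00129578,  0.00018906]), 'joint_torque': array([ 1.52753812e-03, -5.33526921e+01,  2.17148411e-02, -2.51969057e+01,
        1.14554894e-02,  4.28711122e-03,  2.34577004e-05]), 'tool_pos': array([ 0.18489518, -0.62262624,  0.23838637]), 'orientation': array([-3.13992645e+00,  1.34227404e-04,  2.88696611e-01]), 'contact_force': array([0.66896213, 0.67880336, 0.59878776]), 'moment': array([0.00996831, 0.05255579, 0.01581856]), 'finger_force': 0.0, 'opening': 0.08565447325555244}
```

View pics/top0.png

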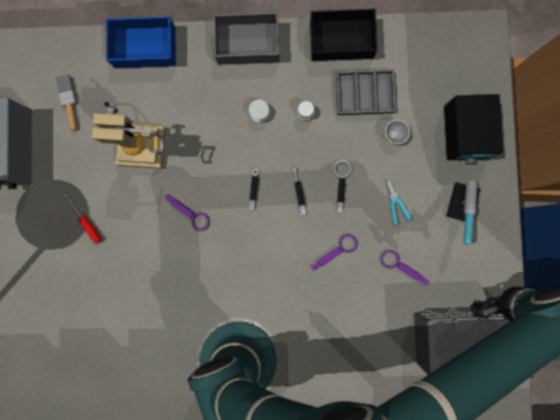

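View pics/side0.png

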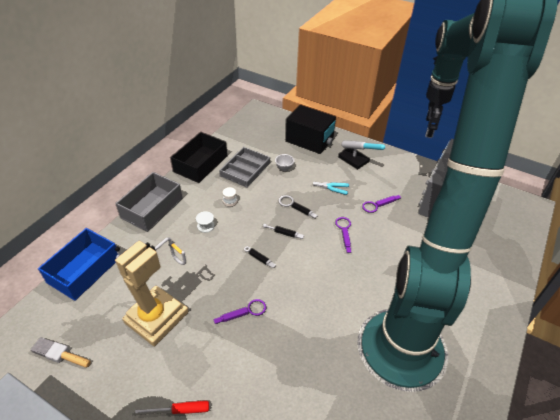

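Top view: the candidates are black tools at (254,188), (299,190) and (341,185), and purple rings at (201,220), (348,243) and (390,260). The large ring with a black handle is at (342,169), so I choose that one. The vise is near (125,135), with the hook around (150,132). In the side view the hook is near (170,248).

```bash
cat > h.py <<'E'
from cell import env,kinematics,eyes
import cv2,numpy as np
def cam(n):
    i=eyes.camera_info(n);return np.array(i["camera_matrix"]),np.array(i["R"]),np.array(i["t"]).ravel()
def ray(n,uv):
    K,R,t=cam(n);d=R.T@np.linalg.inv(K)@np.array([uv[0],uv[1],1.]);return -R.T@t,d
def plane(n,uv,z):
    c,d=ray(n,uv);return c+d*(z-c[2])/d[2]
def proj(n,X):
    K,R,t=cam(n);p=K@(R@np.array(X)+t);return p[:2]/p[2]
def cloud(n,d):
    K,R,t=cam(n);v,u=np.mgrid[:d.shape[0],:d.shape[1]]
    P=np.stack([(u-K[0,2])/K[0,0]*d,(v-K[1,2])/K[1,1]*d,d],-1);return (P-t)@R
def tri(a,b):
    (c1,d1),(c2,d2)=ray("top",a),ray("side",b)
    s=np.linalg.lstsq(np.stack([d1,-d2],1),c2-c1,rcond=None)[0]
    p,q=c1+s[0]*d1,c2+s[1]*d2;return (p+q)/2,np.linalg.norm(p-q)
E
python3 - <<'E'
from h import *
t=cv2.imread("pics/top0.png");s=cv2.imread("pics/side0.png")
a=cv2.resize(t[90:180,80:230],None,fx=5,fy=5,interpolation=cv2.INTER_CUBIC)
b=cv2.resize(s[220:345,110:225],None,fx=4.6,fy=4.6,interpolation=cv2.INTER_CUBIC)
cv2.imwrite("pics/hookt.png",a);cv2.imwrite("pics/hooks.png",b)
cv2.imwrite("pics/tools.png",cv2.resize(t[150:225,235:375],None,fx=5,fy=5,interpolation=cv2.INTER_CUBIC))
d=np.load("top0.npy");P=cloud("top",d)
m=(t.max(2)<60);
z=P[...,2]
roi=np.zeros_like(m);roi[155:215,325:360]=1
mm=(m&roi).astype(np.uint8);n,l,st,c=cv2.connectedComponentsWithStats(mm);print(st.tolist(),c.tolist())
print("table z",np.median(z[300:320,250:300]), "vise z", np.round(z[110:165:6,90:170:6],3))
E
```

```text
[[0, 0, 560, 420, 235053], [338, 179, 8, 23, 147]] [[279.46147890050327, 209.5121695957933], [341.0952380952381, 190.0408163265306]]
table z -0.0013282969726048435 vise z [[ 5.000e-03 -1.000e-03 -4.000e-03  2.440e-01  2.280e-01  7.000e-03
   1.000e-03  1.000e-03 -1.000e-03 -3.000e-03  0.000e+00  3.000e-03
  -5.000e-03  2.000e-03]
 [-2.000e-03  2.740e-01  2.750e-01  2.750e-01  2.710e-01  2.730e-01
   1.000e-03  0.000e+00  1.000e-03 -7.000e-03  0.000e+00 -7.000e-03
  -3.000e-03 -1.000e-03]
 [ 2.000e-03  2.730e-01  2.710e-01  2.750e-01  2.720e-01  2.700e-01
   2.560e-01 -0.000e+00 -0.000e+00 -6.000e-03  6.000e-03 -3.000e-03
   1.000e-03  4.000e-03]
 [ 1.000e-03  2.750e-01  2.300e-01  2.280e-01  2.290e-01  2.490e-01
   2.420e-01  2.310e-01  5.100e-02  5.100e-02  5.200e-02  5.100e-02
   2.700e-02 -1.000e-03]
 [ 2.000e-03  2.760e-01  2.730e-01  2.730e-01  2.740e-01  2.730e-01
   2.580e-01  2.320e-01  6.000e-02  5.200e-02  5.300e-02  2.230e-01
   2.800e-02  2.000e-03]
 [-2.000e-03  2.470e-01  2.540e-01  2.600e-01  2.650e-01  2.740e-01
   2.440e-01  9.800e-02  7.300e-02  4.900e-02  5.000e-02  2.170e-01
   1.720e-01 -1.000e-03]
 [ 4.000e-03 -2.000e-03 -1.000e-03 -3.000e-03  6.000e-03  6.300e-02
   1.000e-01  9.400e-02  6.900e-02  1.455e+00  5.400e-02  2.170e-01
   1.620e-01  3.000e-03]
 [-6.000e-03 -5.000e-03  0.000e+00  2.000e-03 -3.000e-03  5.200e-02
   6.600e-02  6.500e-02  5.400e-02  4.900e-02  5.200e-02  2.140e-01
   1.000e-02  0.000e+00]
 [-3.000e-03 -1.000e-03  1.000e-03 -1.000e-03  2.000e-03  4.900e-02
   4.900e-02  4.800e-02  4.800e-02  4.800e-02  4.700e-02  3.300e-02
   5.000e-03 -2.000e-03]
 [ 2.000e-03 -2.000e-03  1.000e-03  1.000e-03 -1.000e-03  2.700e-02
   2.900e-02  2.200e-02  3.100e-02  2.600e-02  2.800e-02  3.000e-02
  -6.000e-03 -5.000e-03]]
```

View pics/hookt.png

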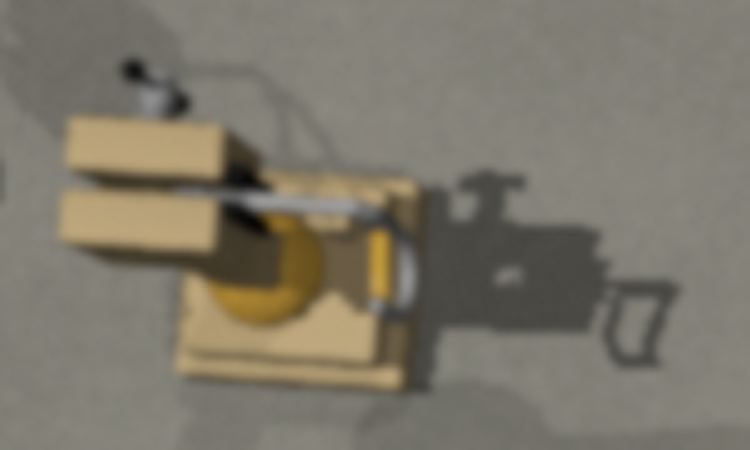

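View pics/hooks.png

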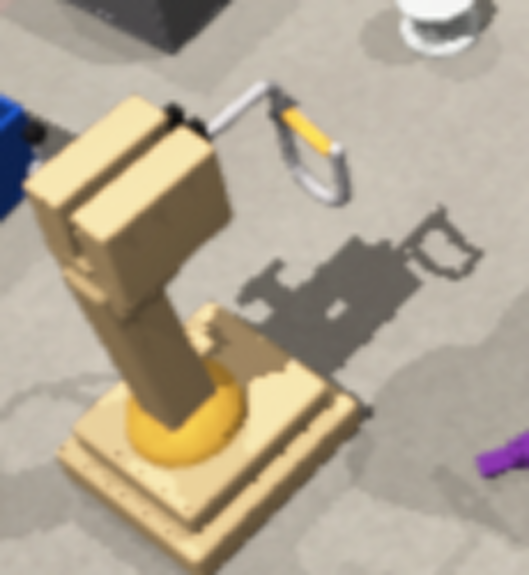

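View pics/tools.png

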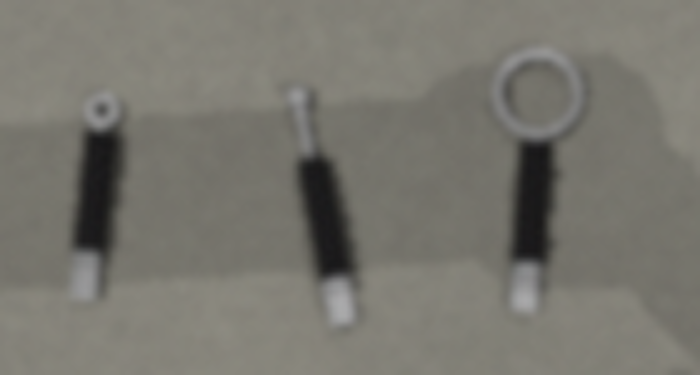

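```bash
python3 - <<'E'
from h import *
t=cv2.imread("pics/top0.png");s=cv2.imread("pics/side0.png")
# scraper
g=t.max(2).astype(int)
m=np.zeros(g.shape,np.uint8);m[175:208,328:356]=(g[175:208,328:356]<60)
pts=np.argwhere(m)[:,::-1]
W=np.array([plane("top",p,.012) for p in pts]);c=W.mean(0);u=np.linalg.svd(W-c)[2][0];u*=np.sign(u[0])
q=(W-c)@u;print("handle",c.round(4),"yaw",np.arctan2(u[1],u[0]).round(4),"len",np.ptp(q).round(4))
r=np.zeros_like(m);roi=(slice(157,180),slice(330,355));b=t[roi].min(2);r[roi]=(b>np.percentile(b,72));
n,l,st,ce=cv2.connectedComponentsWithStats(r);k=1+np.argmax(st[1:,4]);cc,_=cv2.findContours((l==k).astype(np.uint8),0,2)
(x,y),rad=cv2.minEnclosingCircle(cc[0]);e=cv2.fitEllipse(cc[0]);print(st[k],(x,y),rad,e)
R=plane("top",e[0],.008);v=R-c;print("ring",R.round(4),"dist",np.linalg.norm(v[:2]),"yaw",np.arctan2(v[1],v[0]))
# gate
def gate(im,x0,x1,y0,y1):
    h=cv2.cvtColor(im,cv2.COLOR_BGR2HSV);mm=np.zeros(h.shape[:2],np.uint8)
    mm[y0:y1,x0:x1]=cv2.inRange(h,(15,140,100),(35,255,255))[y0:y1,x0:x1]
    p=np.argwhere(mm)[:,::-1].astype(float);c=p.mean(0);u=np.linalg.svd(p-c)[2][0];q=(p-c)@u
    print(len(p),c,c+u*q.min(),c+u*q.max());return c,u,q
a=gate(t,150,165,130,155);b=gate(s,165,190,238,258)
print("gate mid",tri(a[0],b[0]))
T=lambda x,y:(80+(x+.5)/5-.5,90+(y+.5)/5-.5);S=lambda x,y:(110+(x+.5)/4.6-.5,220+(y+.5)/4.6-.5)
print("bend",tri(T(377,207),S(270,88)),"bend z=.245",plane("top",T(377,207),.245))
print("bar far z=.245",plane("top",T(190,188),.245))
print("tip",tri(T(380,308),S(338,150)),plane("top",T(380,308),.217),plane("side",S(338,150),.217))
P=cloud("top",np.load("top0.npy"));Q=cloud("side",np.load("side0.npy"))
for nm,p,w in(("top",P,t),("side",Q,s)):
    k=(p[...,2]>.15)&(p[...,2]<.26)&(p[...,1]>.1)&(p[...,1]<.222)&(p[...,0]>.3)&(p[...,0]<.6)
    pp=p[k];print(nm,len(pp));print(pp[np.argsort(pp[:,2])][::max(1,len(pp)//22)].round(3).tolist())
E
```

```text
handle [ 0.4658 -0.3025  0.012 ] yaw -0.1017 len 0.0629
[333 157  22  20 134] (344.72857666015625, 165.27142333984375) 12.42490291595459 ((343.06182861328125, 166.61734008789062), (16.875463485717773, 22.115694046020508), 47.766517639160156)
ring [ 0.5322 -0.3109  0.008 ] dist 0.06692562329444583 yaw -0.12596360729059614
46 [155.63043478 141.86956522] [155.31592383 135.98312029] [155.96094826 148.05551622]
32 [175.9375 247.875 ] [171.63407527 244.24772799] [180.3453421  251.59028335]
gate mid (array([0.58045385, 0.16515226, 0.21383019]), np.float64(0.0004351725256775681))
bend (array([0.60386279, 0.16185505, 0.23148711]), np.float64(0.00017020655159235017)) bend z=.245 [0.60086417 0.15824971 0.245     ]
bar far z=.245 [0.6131654  0.24813082 0.245     ]
tip (array([0.55759961, 0.16591412, 0.21211778]), np.float64(0.000717830264816186)) [0.55706204 0.16482023 0.217     ] [0.55422527 0.16853007 0.217     ]
top 190
[[0.583, 0.169, 0.157], [0.588, 0.168, 0.161], [0.574, 0.165, 0.163], [0.569, 0.169, 0.166], [0.566, 0.164, 0.169], [0.596, 0.162, 0.173], [0.599, 0.16, 0.18], [0.555, 0.166, 
[... 226 characters left out ...]
225], [0.598, 0.168, 0.227], [0.598, 0.218, 0.232], [0.594, 0.219, 0.242], [0.598, 0.218, 0.245], [0.598, 0.163, 0.247], [0.597, 0.166, 0.252]]
side 209
[[0.582, 0.167, 0.157], [0.572, 0.17, 0.163], [0.59, 0.164, 0.166], [0.565, 0.17, 0.168], [0.556, 0.168, 0.172], [0.595, 0.163, 0.177], [0.595, 0.166, 0.184], [0.553, 0.169, 0.191], [0.555, 0.165, 0.194], [0.597, 0.167, 0.201], [0.597, 0.17, 0.208], [0.576, 0.162, 0.213], [0.584, 0.16, 0.214], [0.571, 0.165, 0.215], [0.578, 0.167, 0.217], [0.558, 0.168, 0.219], [0.598, 0.161, 0.221], [0.592, 0.167, 0.224], [0.597, 0.165, 0.227], [0.597, 0.169, 0.239], [0.596, 0.166, 0.244], [0.599, 0.195, 0.245], [0.597, 0.171, 0.247], [0.597, 0.178, 0.251]]
```

```bash
python3 - <<'E'
from h import *
t=cv2.imread("pics/top0.png");s=cv2.imread("pics/side0.png")
C={n:cloud(n,np.load(n+"0.npy")).reshape(-1,3) for n in("top","side")}
for n,p in C.items():
    k=(p[:,2]>.15)&(p[:,2]<.232)&(abs(p[:,1]-.166)<.03)&(p[:,0]>.53)&(p[:,0]<.62);h=p[k];
    a=np.polyfit(h[:,0]-.577,h[:,1],1);tip=h[(h[:,0]<.562)&(h[:,2]>.18)];sh=h[(h[:,0]>.592)&(h[:,2]>.18)]
    print(n,"plane slope",a,"tip",np.median(tip,0),len(tip),"shank",np.median(sh,0),len(sh))
    k=(p[:,2]>.236)&(p[:,2]<.262)&(p[:,1]>.168)&(p[:,1]<.25)&(abs(p[:,0]-.6)<.02);b=p[k]
    print(" bar",len(b),np.polyfit(b[:,1]-.2,b[:,0],1))
    k=(abs(p[:,0]-.49)<.1)&(abs(p[:,1]+.307)<.04)&(p[:,2]>.011);b=p[k];print(" scraper h",len(b),b.mean(0),np.percentile(b[:,0],[2,98]))
# handle/ring by side colour
m=s.max(2)<60;mm=np.zeros(m.shape,np.uint8)
pr=[proj("side",(x,y,.012)) for x in(.425,.502) for y in(-.322,-.283)];u0,v0=np.min(pr,0).astype(int);u1,v1=np.max(pr,0).astype(int)+1
mm[v0:v1,u0:u1]=m[v0:v1,u0:u1];W=np.array([plane("side",q,.010) for q in np.argwhere(mm)[:,::-1]]);c=W.mean(0);u=np.linalg.svd(W-c)[2][0];u*=np.sign(u[0])
print("side handle",len(W),c,np.arctan2(u[1],u[0]),np.ptp((W-c)@u))
# ring: bg-dark hole contour in upscaled top image
b=cv2.resize(t[150:225,320:365],None,fx=6,fy=6,interpolation=cv2.INTER_CUBIC)
cv2.imwrite("pics/ring.png",cv2.convertScaleAbs(b,alpha=1.5))
g=b.min(2)
for th in(110,120,130):
    cs,hi=cv2.findContours((g>th).astype(np.uint8),cv2.RETR_CCOMP,2)
    for c_,h_ in zip(cs,hi[0]):
        if h_[3]>=0 and 1500<cv2.contourArea(c_)<9000:
            e=cv2.fitEllipse(c_);uv=(320+(e[0][0]+.5)/6-.5,150+(e[0][1]+.5)/6-.5);print(th,uv,np.array(e[1])/6,plane("top",uv,.008))
E
```

```text
top plane slope [-0.09229079  0.164756  ] tip [0.55664019 0.16535206 0.20915294] 22 shank [0.59667135 0.16133203 0.22406128] 32
 bar 172 [0.04511197 0.60194902]
 scraper h 190 [ 0.47056036 -0.30130808  0.01456462] [0.41766642 0.54823941]
side plane slope [-0.1081573   0.16746203] tip [0.55472598 0.17004266 0.20148104] 37 shank [0.59616004 0.16601449 0.20949261] 46
 bar 73 [0.1899288  0.60233416]
 scraper h 109 [ 0.47349377 -0.2986515   0.0144457 ] [0.41459776 0.54632422]
side handle 91 [ 0.46383839 -0.2977789   0.01      ] -0.13493452000954168 0.06694671759627155
110 (341.77335866292316, 167.99772008260092) [13.0320104 14.0079867] [ 0.52839327 -0.30717375  0.008     ]
120 (341.8971684773763, 168.20327504475912) [13.99130758 15.20524089] [ 0.52779905 -0.3074997   0.008     ]
```

View pics/ring.png

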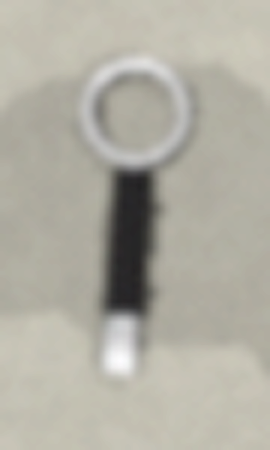

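```bash
cat >> h.py <<'E'
from scipy.spatial.transform import Rotation as Ro
SEAT=np.array([.5775,.166,.167]);HY=-.10;SY=-.105
E0=np.array([.0925,0,.0035]) # eye_bar in tool frame
def tcp(eye,th,yaw=HY,e=E0):
    o=[np.pi,-th,yaw];return np.array(eye)-Ro.from_euler("xyz",o).apply(e),o
E
python3 - <<'E'
from h import *
for th,dz in((0,.08),(.5,.085),(.5,0),(.8,0),(1.1,0)):
    p,o=tcp(SEAT+[0,0,dz],th);q=kinematics.solve_ik(p,o);print(th,dz,p.round(3),None if q is None else np.round(q,2))
c=np.array([.4655,-.300,0]);g=c+np.array([np.cos(SY),np.sin(SY),0])*-.0075;o=[np.pi,0,SY]
env.goto(g+[0,0,.10],o);env.line_to(g+[0,0,.0115],v=.1,max_force=15)
print(env.observe()["tool_pos"],g)
env.grab(60);ob=env.observe();print(ob["opening"],ob["finger_force"],ob["time_s"])
env.line_to(g+[0,0,.15],v=.2)
env.goto(*tcp(SEAT+[-.05,-.03,.12],.5))
for n in("top","side"):
    p,d=eyes.capture(n); cv2.imwrite(f"pics/{n}1.png",p); np.save(f"{n}1.npy",d)
ob=env.observe();print(ob["opening"],ob["time_s"],ob["tool_pos"],tcp(SEAT+[-.05,-.03,.12],.5),[proj(n,SEAT+[-.05,-.03,.12]) for n in("top","side")])
t=cv2.imread("pics/top1.png")[90:210,100:220];s=cv2.imread("pics/side1.png")[190:310,130:250]
cv2.imwrite("pics/lift.png",cv2.resize(np.hstack([t,s]),None,fx=3.3,fy=3.3,interpolation=cv2.INTER_CUBIC))
E
```

```text
0 0.08 [0.485 0.175 0.25 ] [ 0.36  0.39 -0.95  1.87  0.36  1.06 -2.4 ]
0.5 0.085 [0.495 0.174 0.211] [-1.2   0.14  0.68  2.28  0.55  0.4  -2.69]
0.5 0 [0.495 0.174 0.126] [-1.48  0.53  1.11  2.35 -1.09  0.21 -1.17]
0.8 0 [0.511 0.173 0.103] [-0.47  0.47 -0.23  2.41  2.08  0.72  1.97]
1.1 0 [0.533 0.171 0.086] None
[ 0.45852826 -0.29950636  0.01203487] [ 0.45804131 -0.29921395  0.        ]
0.016392417556352765 59.95505511760712 3.4
0.016568993994443476 6.0083 [0.44542253 0.14354979 0.24545868] (array([0.44505955, 0.14427164, 0.24572468]), [3.141592653589793, -0.5, -0.1]) [array([160.21515084, 158.48705022]), array([196.58645027, 229.27632267])]
```

View pics/lift.png

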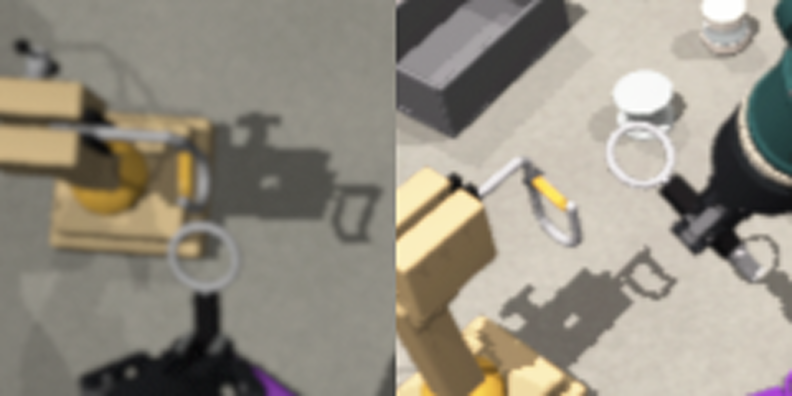

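```bash
python3 - <<'E'
from h import *
ob=env.observe();Rt=Ro.from_euler("xyz",ob["orientation"]);T=ob["tool_pos"];print(ob["orientation"],ob["joints"].round(2),ob["contact_force"])
f=lambda e:Rt.apply(e)+T
rc=tri((161.4,168.0),(204.0,236.5));print("ring tri",rc,"pred",f(E0-[.023,0,0]))
L=[]
for n in("top","side"):
    p=cloud(n,np.load(n+"1.npy")).reshape(-1,3);q=Rt.inv().apply(p-T)
    k=(q[:,0]>.045)&(q[:,0]<.105)&(abs(q[:,1])<.035)&(abs(q[:,2]-.0035)<.02);r=q[k];L.append(r)
    # circle fit on ring
    A=np.c_[2*r[:,:2],np.ones(len(r))];x=np.linalg.lstsq(A,(r[:,:2]**2).sum(1),rcond=None)[0]
    print(n,len(r),"centre",x[:2],"R",np.sqrt(x[2]+x[0]**2+x[1]**2),"plane z=a+bx+cy",np.linalg.lstsq(np.c_[np.ones(len(r)),r[:,0]-.07,r[:,1]],r[:,2],rcond=None)[0])
for th in(0,.2,.35,.5):
    print(th,[(lambda q:None if q is None else np.round(q,2).tolist())(kinematics.solve_ik(*tcp(SEAT+[0,0,dz],th))) for dz in(.085,.04,0)])
E
```

```text
[-3.14155718 -0.49921345 -0.10166159] [ 0.12  0.01 -0.69  2.29  0.64  0.53 -2.74] [-0.29026962 -0.44506616 -1.67503735]
ring tri (array([0.50700516, 0.13675187, 0.27371766]), np.float64(0.000668327775405184)) pred [0.50779259 0.13718734 0.27565792]
top 154 centre [0.07024573 0.0004207 ] R 0.02286717776488616 plane z=a+bx+cy [0.00295364 0.00271717 0.00259536]
side 136 centre [ 0.06877597 -0.00114116] R 0.02285350301697479 plane z=a+bx+cy [0.0028486  0.00287466 0.00383281]
0 [[0.07, 0.28, -0.57, 1.88, 0.18, 1.03, -2.24], [0.01, 0.33, -0.5, 1.93, 0.19, 0.93, -2.26], [0.03, 0.39, -0.54, 1.96, 0.26, 0.85, -2.32]]
0.2 [[0.07, 0.22, -0.61, 2.02, 0.34, 0.8, -2.41], [0.1, 0.3, -0.65, 2.06, 0.46, 0.72, -2.52], [0.12, 0.39, -0.7, 2.09, 0.61, 0.67, -2.66]]
0.35 [[0.1, 0.21, -0.69, 2.12, 0.58, 0.66, -2.66], [0.11, 0.3, -0.72, 2.16, 0.77, 0.61, -2.84], [-0.13, 0.33, -0.46, 2.2, 0.81, 0.49, -2.9]]
0.5 [[-0.36, 0.15, -0.23, 2.23, 0.8, 0.49, -2.92], [-0.98, 0.23, 0.45, 2.31, 0.74, 0.3, -2.9], [-1.48, 0.53, 1.11, 2.35, -1.09, 0.21, -1.17]]
```

```bash
python3 - <<'E'
from h import *
env.goto(*tcp(SEAT+[0,0,.085],.2))
p,_=tcp(SEAT+[0,0,.001],.2)
print("stopped",env.line_to(p,v=.06,max_force=12))
ob=env.observe();print(ob["tool_pos"],p,ob["contact_force"],ob["time_s"],ob["opening"])
for n in("top","side"):
    q,d=eyes.capture(n); cv2.imwrite(f"pics/{n}2.png",q); np.save(f"{n}2.npy",d)
t=cv2.imread("pics/top2.png")[100:180,115:205];s=cv2.imread("pics/side2.png")[215:295,140:230]
cv2.imwrite("pics/in.png",cv2.resize(np.hstack([t,s]),None,fx=4.4,fy=4.4,interpolation=cv2.INTER_CUBIC))
for th in(.25,.3,.35):
    q=kinematics.solve_ik(*tcp(SEAT,th));print(th,None if q is None else q.round(2))
E
```

```text
stopped False
[0.48685019 0.17520722 0.15342884] [0.48660488 0.17511993 0.15305332] [-0.17731645 -0.44128018 -1.08033677] 7.975 0.01645249541478064
0.25 [-0.06  0.34 -0.5   2.13  0.58  0.58 -2.65]
0.3 [-0.11  0.33 -0.45  2.17  0.67  0.53 -2.75]
0.35 [-0.18  0.32 -0.39  2.2   0.77  0.48 -2.87]
```

View pics/in.png

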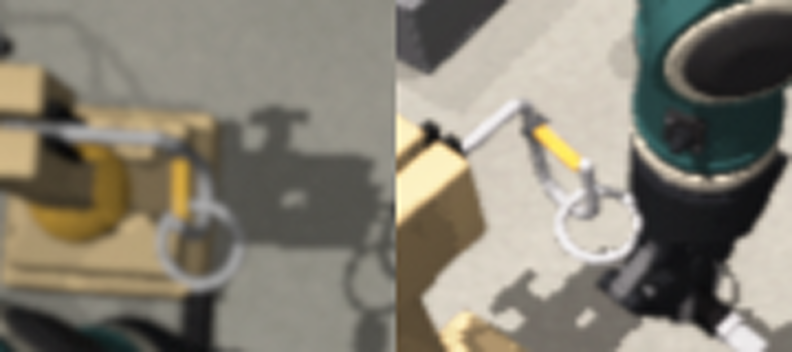

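The ring surrounds the tip and its outer wire lies in the bowl, at about (205,205) on the left and (590,205) on the right. The gate (180,185 / 555,145) is shut. Next I'll tilt the handle down, release and back off.

```bash
python3 - <<'E'
from h import *
p,o=tcp(SEAT+[0,0,.001],.33)
try: env.line_to(p,v=.03,orientation=o,max_force=15)
except env.PlanningError as e: print(e)
env.let_go()
ob=env.observe();R=Ro.from_euler("xyz",ob["orientation"]);b=ob["tool_pos"]+R.apply([-.02,0,-.10])
try: env.line_to(b,v=.2)
except env.PlanningError as e:
    print(e);env.line_to(ob["tool_pos"]+[-.02,0,.10],v=.2)
b=env.observe()["tool_pos"]
try: env.goto(b+[-.03,-.15,.08],[np.pi,0,HY])
except env.PlanningError as e: print(e)
env.sleep(3)
ob=env.observe();print(ob["tool_pos"],ob["time_s"],ob["opening"])
for n in("top","side"):
    q,d=eyes.capture(n); cv2.imwrite(f"pics/{n}3.png",q)
t=cv2.imread("pics/top3.png")[100:180,115:205];s=cv2.imread("pics/side3.png")[215:295,140:230]
cv2.imwrite("pics/out.png",cv2.resize(np.hstack([t,s]),None,fx=4.4,fy=4.4,interpolation=cv2.INTER_CUBIC))
E
```

```text
[0.40838505 0.02952887 0.30918597] 13.7333 0.08562853422569143
```

View pics/out.png

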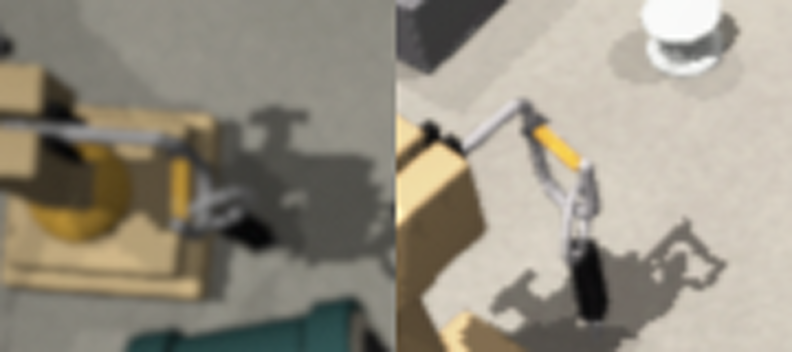

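The scraper hangs from the hook's bowl with its handle below at (590,280), the gate is shut at (555,145), and the robot is clear.

```bash
python3 -c "
from cell import env
print(env.finish_job())"
```

```text
the job is handed in; nothing more can be done
None
```

The large-ring scraper hangs freely from the snap hook with the gate shut. The robot is clear, and I handed the job in at about 14 s on the robot's clock; no verdict came back.

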